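# Park a slide carton and regrip it for the slide dock

### The job

Bring the carton of microscope slides from the yellow storage clip to the blue dock. In the clip you can take it only by its narrow edges, and the dock takes it only when held by its broad faces, so first park it standing on end on the middle of the round cork-topped stand, let go, take it again the other way, and seat it standing on end, square and fully down between the blue uprights. Do not let the carton fall over and leave the lens case, violet bottle and orange-capped tube where they are.

Things in the scene. Friction and masses are not known exactly. Their poses are not given: they have to be found in the camera images.
- carton: White cardboard carton with a teal band on one broad face of slides, 32 mm thick, 58 mm wide, 82 mm long, 0.2 to 0.45 kg, standing on its end, so it is 82 mm tall. Its axes: x (horizontal) is normal to the broad faces, through the 32 mm thickness; z (horizontal) runs across the 58 mm width, normal to the narrow edges; y is vertical. Its origin lies on one narrow edge at mid height; use carton_mid for its centre.
- carton_mid (a point): Centre of the carton: 41 mm above its lower end; 16 mm from each broad face, 29 mm from each narrow edge. Axes as carton.
- clip: Fixed yellow yellow storage clip in which the carton starts. Origin under the centre of its base, z up. Base 75 x 80 mm, 6 mm thick. Two cheeks 50 mm long (along y), 5 mm thick, reach 94 mm above the worktop, just over the carton, and stand 44 mm apart inside (along x), close to the carton's broad faces; both ends (+y and -y) are open, where the carton's narrow edges stick out 4 mm beyond the cheeks. The carton must be lifted 90 mm straight up to clear it.
- stand_top (a point): Centre of the flat cork top of the fixed round parking stand, 112 mm across and 30 mm high; the point lies on the top surface, z up. Clip, stand and dock stand in a row across the worktop, in any order; a tall fixed microscope stands to the right of them (y below about -0.45) and a computer tower to the left (y above about 0.24), so come to the row from its front middle.
- dock: Fixed blue dock. Origin under the centre of its base, z up. Base 70 x 115 mm, 6 mm thick. Two uprights, 26 mm deep (along x) and 87 mm high above the worktop, stand 74 mm apart inside (along y), flared outward at the top 15 mm; front and back (-x and +x) are open. The seated carton stands between them with its 58 mm width along y (carton z along dock y or -y) and its 32 mm thickness along x; no finger fits between its edges and the uprights.
- dock_floor (a point): Centre of the dock's floor, 6 mm above the worktop, midway between the uprights; axes as dock. The seated carton's centre is 41 mm above it.
- lens_case: Bystander: white screw case with black cap, 41 mm across, 61 mm high; origin at the centre of its underside.
- violet_bottle: Bystander: violet stain bottle with black dropper cap, 37 mm across, 97 mm high; origin at the centre of its underside.
- orange_tube: Bystander: standing tube with orange cap, 36 mm across, 114 mm high; origin at the centre of its underside.

How it is judged:
On the way:
1. the carton stands on end on the middle of the round stand, let go (horizontal distance between carton_mid and stand_top below 0.03 m and z of carton_mid in the frame of stand_top between 0.037 and 0.046 m and angle between carton's own y axis and vertical below 0.17 rad and linear speed of carton below 0.02 m/s and contact force between the fingers and carton below 0.05 N), for 0.2 s.
At the end, for the whole second after the job is handed in: The carton stands on end (within 10 degrees of upright) on the floor of the blue dock between its uprights, its centre within 16 mm front to back and 15 mm sideways of the dock's centre, square to it within 0.2 rad, at rest and let go (x of carton_mid in the frame of dock_floor between -0.016 and 0.016 m and y of carton_mid in the frame of dock_floor between -0.015 and 0.015 m and z of carton_mid in the frame of dock_floor between 0.037 and 0.046 m and angle between carton's own y axis and vertical below 0.17 rad and angle between the x axis of carton and the x axis of dock, either way round below 0.2 rad and linear speed of carton below 0.02 m/s and contact force between the fingers and carton below 0.05 N); the robot touches nothing.
It fails at once if the carton falls over (tilts more than 30 degrees) (angle between carton's own y axis and vertical above 0.52 rad).
It fails at once if the lens case is moved more than 25 mm (distance of lens_case from where it was at the start of the episode above 0.025 m).
It fails at once if the violet bottle is moved more than 25 mm (distance of violet_bottle from where it was at the start of the episode above 0.025 m).
It fails at once if the orange tube is moved more than 25 mm (distance of orange_tube from where it was at the start of the episode above 0.025 m).
It also fails if it takes over 64 s, if anything falls off the work surface, if the arm or the gripper's body presses on something with over 40 N, if the wrist force passes 120 N, or if a joint passes its speed limit or range.

### The arm

A 7-joint arm with a two-finger parallel gripper is mounted at the origin on a cart in front of the work surface, level with it; the furniture and walls round the work are solid. World frame = base frame: x ahead of the robot, y to its left, z up, the work surface at z = 0. Lengths are in m, angles in rad, forces in N, time in s.
With the tool pointing down it reaches from about 0.35 to 0.9 m from the base axis. Payload 8.1 kg.
Tool frame: the origin (TCP) lies on the centre line of the jaws, within the pads' length; the fingertips stand 17 mm ahead of it and the grasp point (between the pads) lies 2 mm behind it; z points along the fingers, y is the direction in which the jaws open and shut (so a half turn about z gives the same grasp; the last joint's range is limited). The gripper opens to 92 mm and grips with 3 to 60 N. Pads are 19 mm wide; open, the fingers measure 130 mm over their backs; the gripper's body (75 mm by 190 mm) begins 47 mm behind the grasp point.
Start: joints at [1.037, 0.434, 0.025, 1.573, -0.012, 1.134, -0.075], TCP at [0.261, -0.568, 0.244] pointing down, gripper open.
Joint ranges: [-2.62, 2.62], [-0.44, 2.09], [-1.27, 1.32], [0.08, 2.57], [-1.32, 4.46], [0.12, 2], [-2.74, 2.74]. Speed limits (rad/s): [2.22, 2.22, 3.01, 3.01, 3.14, 3.14, 3.14].

### API

Orientations are given as a rotation vector (axis times angle).
In Python, from cell import arm gives the robot as it stands.
- The arm moves only by the shell command python3 -m creep 'ROWS' [FORCE]. ROWS is JSON, a list that holds one entry, the list of rows, each a list of 7 numbers: the shift along the world's x, y, z in cm, then the turn, a rotation vector about the world's x, y, z in degrees, then the opening, from -1 (shut) to 1 (fully open), so that 0 is half open. In form: [[[tx, ty, tz, ax, ay, az, jaw], ...]]. A call has 1 to 5 rows; each row is the pose to reach, as a shift and turn from the pose commanded when the call began; what a row does not reach only later rows make up. A row lasts 1/10 s, in which the tool goes at most 50 mm and 8.59 degrees, less where a joint would pass 70% of its speed; a pose out of reach is approached as far as the arm can. A call with a gripper value outside its range is refused whole. The fingers move at their own pace and stop on an object; FORCE is the grip in N (left out, the last holds). Time passes only in rows, so rows that repeat a pose let the fingers close. It gives the time, the measured TCP pose, the force and the opening at its end, in the units of the state.
- arm.observe(): the state, without advancing time (a new reading comes with each control period).
- arm.get_image(name): name is "scene" or "top" or "wrist"; returns the picture (400x640x3 uint8, red, green, blue); there is no depth.
- arm.camera_model(name): a dict with "vfov" (degrees; the focal length in pixels is half the picture's height over the tangent of half this angle, whatever the lens; pixels are square), "cx", "cy" (the principal point, pixels), "cam_to_world" (4x4, takes a point from camera to world coordinates); the wrist camera has in their place "T_tool_cam" (4x4, takes a point from camera to tool coordinates, whose origin is the TCP and whose axes are the flange's). Camera axes: x right, y down, z forward; pixel columns grow to the right and rows downward; lengths in m; the calibration is good to about 2 mm. A picture is of the moment at which its call begins: read the wrist's pose just before it. camera_model takes no time and is no camera call.
- arm.sign_off(): hands the job in, once; it reports no verdict.
The state is a dict: "clock": time; "joints": joint angles; "dq": joint speeds; "joint_efforts": joint torques, N m; "position": TCP position; "ee_rot": TCP orientation; "force": force on the tool from outside, world axes, zero at the start; "ft_torque": the same for the moment, N m; "width": opening from 0.0 (shut) to 1.0 (fully open).
Only numpy, scipy, OpenCV 4.12 (cv2) and the standard library are available. Lean on these libraries where they do the work, as an engineer would, in place of code of your own. Each camera call takes 0.05 s, during which the arm holds its last target.

## Working session

There is one attempt and no reset: what is moved stays moved. The work goes in short steps, Python scripts to look and compute and a shell command to move; the robot and the scene stay as the last step left them, time stands still between calls to the robot, and variables do not carry over. Pictures are saved under pics/ and viewed, and the job is handed in when it is done.

```bash
ls; mkdir -p pics
python3 - <<'E'
from cell import arm
import cv2,numpy as np
print(arm.observe())
for n in ["scene","top","wrist"]:
    cv2.imwrite(f"pics/{n}0.png",arm.get_image(n)[:,:,::-1])
    m=arm.camera_model(n); print(n,{k:np.round(v,4).tolist() for k,v in m.items()})
E
```

```text
pics
{'clock': 0.0, 'joints': array([ 1.03739529,  0.43520812,  0.02498896,  1.57410111, -0.01159736,
        1.1340093 , -0.07509291]), 'dq': array([ 1.06445266e-03,  3.70083317e-04,  1.52499744e-03, -1.19383794e-04,
        3.72726877e-04, -2.33426129e-03, -2.31821954e-05]), 'joint_efforts': array([ 1.63637287e-03, -6.67855811e+01,  9.86422822e-01, -3.14455068e+01,
       -6.02189591e-02,  4.30214975e-02,  1.81985183e-04]), 'position': array([ 0.26073456, -0.56747578,  0.24295283]), 'ee_rot': array([-3.06754874e+00, -6.71041548e-01,  7.61339191e-04]), 'force': array([ 1.01206445, -0.31083687,  0.20678024]), 'ft_torque': array([ 0.04252029, -0.03960613, -0.03205741]), 'width': 1.0020750419932563}
scene {'vfov': 55.4108, 'cx': 317.5904, 'cy': 197.3825, 'cam_to_world': [[-0.7594, -0.3336, 0.5586, 0.1179], [-0.6507, 0.3883, -0.6525, 0.4759], [0.0008, -0.859, -0.512, 0.4762], [0.0, 0.0, 0.0, 1.0]]}
top {'vfov': 56.9945, 'cx': 325.4763, 'cy': 192.4032, 'cam_to_world': [[0.0079, -0.989, 0.148, 0.4591], [-0.9997, -0.0109, -0.0197, -0.0804], [0.0211, -0.1478, -0.9888, 0.8894], [0.0, 0.0, 0.0, 1.0]]}
wrist {'vfov': 58.6882, 'cx': 318.4602, 'cy': 200.248, 'T_tool_cam': [[-0.0012, -0.9676, -0.2526, 0.0675], [1.0, -0.0009, -0.0011, -0.0003], [0.0008, -0.2526, 0.9676, -0.1419], [0.0, 0.0, 0.0, 1.0]]}
```

View pics/scene0.png

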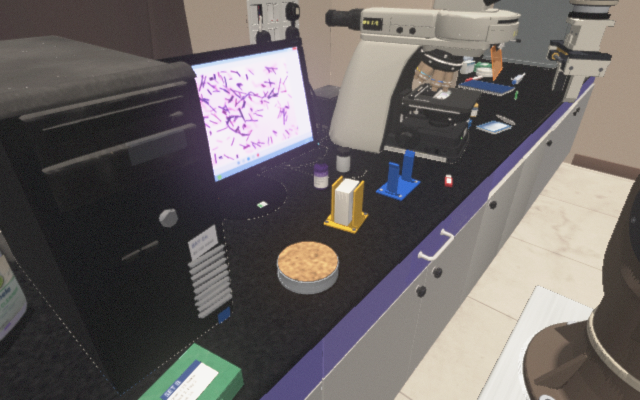

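View pics/top0.png

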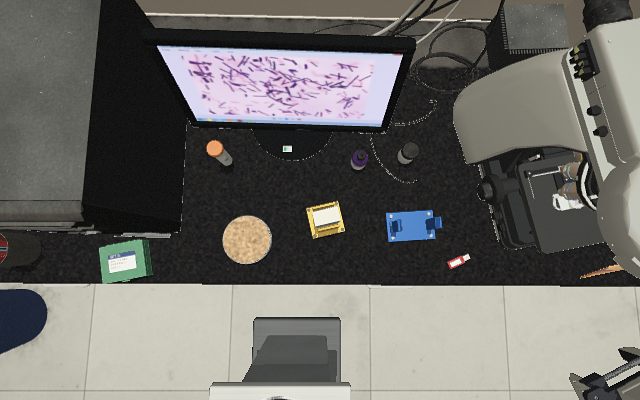

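View pics/wrist0.png

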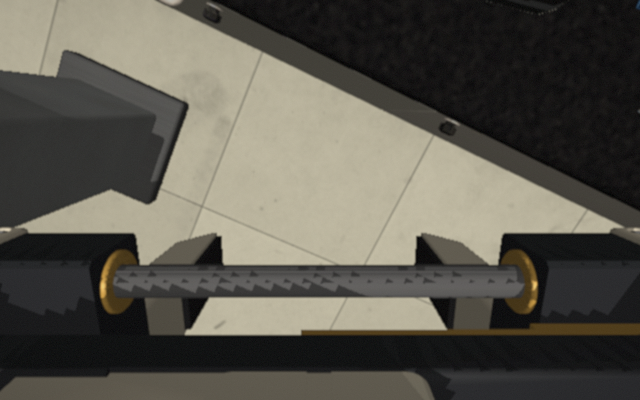

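The top view shows the cork stand at (247,240), the clip with carton at (325,218) and the dock at (412,226). The bystanders are behind them, at (215,150), (360,158) and (407,153). Next I'll zoom in for detail.

Run:
```python
import cv2
t=cv2.imread("pics/top0.png")
cv2.imwrite("pics/zt.png",cv2.resize(t[185:265,290:450],None,fx=5,fy=5,interpolation=cv2.INTER_CUBIC))
s=cv2.imread("pics/scene0.png")
cv2.imwrite("pics/zs.png",cv2.resize(s[140:300,265:435],None,fx=3.7,fy=3.7,interpolation=cv2.INTER_CUBIC))
```

```text
(no output)
```

View pics/zt.png

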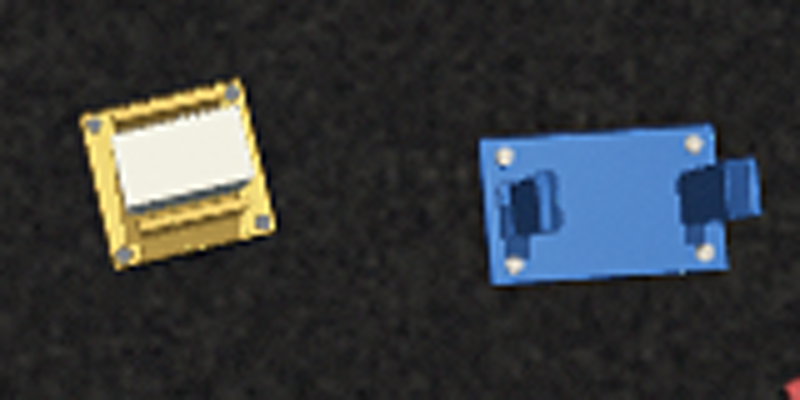

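View pics/zs.png

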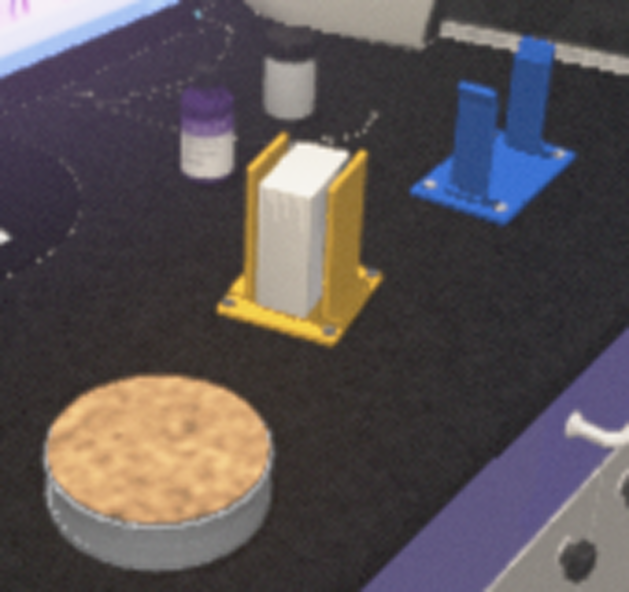

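The clip's cheeks face the robot's front and back, and the carton's narrow edges face ±y. The dock's uprights are spaced along about y. Measuring now.

```bash
cat > h.py <<'E'
import numpy as np,cv2
from cell import arm
from scipy.spatial.transform import Rotation as R
def cam(n,st=None):
    m=arm.camera_model(n); f=200/np.tan(np.radians(m["vfov"])/2)
    K=np.array([[f,0,m["cx"]],[0,f,m["cy"]],[0,0,1]])
    if n=="wrist":
        T=np.eye(4);T[:3,:3]=R.from_rotvec(st["ee_rot"]).as_matrix();T[:3,3]=st["position"];T=T@m["T_tool_cam"]
    else: T=np.array(m["cam_to_world"])
    return K,T
def ray(n,uv,z,st=None):
    K,T=cam(n,st); uv=np.atleast_2d(uv).astype(float)
    d=(np.linalg.inv(K)@np.c_[uv,np.ones(len(uv))].T).T@T[:3,:3].T
    return T[:3,3]+d*((z-T[2,3])/d[:,2])[:,None]
def rect(P):
    """min area rect of plane points -> centre, (len,yaw) of sides"""
    c,(w,h),a=cv2.minAreaRect((P[:,:2]*1000).astype(np.float32)); return np.array(c)/1000,w,h,a
def blob(mask,near=None):
    cs,_=cv2.findContours(mask.astype(np.uint8),cv2.RETR_EXTERNAL,cv2.CHAIN_APPROX_NONE)
    return sorted(cs,key=cv2.contourArea)[::-1]
def look(n,name):
    st=arm.observe(); im=arm.get_image(n)[:,:,::-1].copy(); cv2.imwrite(f"pics/{name}.png",im); 
    np.save(f"pics/{name}.npy",np.r_[st["position"],st["ee_rot"]]); return st,im
E
python3 - <<'E'
from h import *
im=cv2.imread("pics/top0.png"); hsv=cv2.cvtColor(im,cv2.COLOR_BGR2HSV)
H,S,V=cv2.split(hsv.astype(int))
roi=np.zeros(H.shape,bool); roi[180:275,210:460]=1
# cork
m=roi&(H<25)&(S>50)&(V>90); m[:,290:]=0
c=blob(m)[0]; P=ray("top",c[:,0],.03); (x,y),r=cv2.minEnclosingCircle((P[:,:2]*1000).astype(np.float32)); print("stand",x,y,r, P[:,:2].min(0),P[:,:2].max(0),"el",cv2.fitEllipse((P[:,:2]*1000).astype(np.float32)))
# clip base
m=roi&(H>10)&(H<35)&(S>90)&(V>60); m[:,:295]=0
c=np.vstack(blob(m)[:1]); P=ray("top",c[:,0],.006); print("clip",rect(P))
m=roi&(S<40)&(V>150); m[:,:300]=0; m[:,350:]=0
c=blob(m)[0]; P=ray("top",c[:,0],.088); print("carton",rect(P),cv2.contourArea(c))
m=roi&(H>95)&(H<125)&(S>120)&(V>60); m[:,:380]=0
for c in blob(m)[:2]: 
    P=ray("top",c[:,0],.006);print("dock",rect(P), rect(P[(c[:,0,0]<432)]))
# dock corners by hand from zoom
z=np.array([[480,140],[714,126],[728,270],[492,284]])/5+[290,185]-.4
P=ray("top",z,.006); print(np.round(P,4),P.mean(0), np.degrees(np.arctan2(*(P[0]-P[1])[:2])), np.linalg.norm(P-np.roll(P,1,0),axis=1))
z=np.array([[80,115],[239,79],[274,233],[118,270]])/5+[290,185]-.4
P=ray("top",z,.006); print(np.round(P,4),P.mean(0), np.degrees(np.arctan2(*(P[0]-P[1])[:2])), np.linalg.norm(P-np.roll(P,1,0),axis=1))
E
```

```text
stand 476.60906982421875 84.67803192138672 53.841426849365234 [0.42488841 0.03177009] [0.53021712 0.13777215] el ((476.6741638183594, 84.64408874511719), (104.69606018066406, 105.38546752929688), 26.40833854675293)
clip (array([ 0.52664606, -0.09746951]), 76.68061828613281, 80.55044555664062, 13.669219017028809)
carton (array([ 0.52781494, -0.09779815]), 32.886600494384766, 56.89053726196289, 13.743559837341309) 344.5
dock (array([ 0.51457581, -0.31172211]), 71.57473754882812, 134.2057342529297, 4.496964454650879) (array([ 0.51361511, -0.3007728 ]), 71.60514831542969, 112.30352783203125, 4.250636577606201)
[[ 0.5436 -0.2435  0.006 ]
 [ 0.5516 -0.3575  0.006 ]
 [ 0.4823 -0.3618  0.006 ]
 [ 0.4748 -0.2482  0.006 ]] [ 0.51307748 -0.30273388  0.006     ] -3.9809707149554643 [0.06903554 0.11419573 0.06935876 0.1138557 ]
[[ 0.5538 -0.0504  0.006 ]
 [ 0.5721 -0.127   0.006 ]
 [ 0.4981 -0.144   0.006 ]
 [ 0.4799 -0.0697  0.006 ]] [ 0.52596557 -0.09777897  0.006     ] -13.427391682010157 [0.07637419 0.07871977 0.0759363  0.0764975 ]
```

```bash
cat >> h.py <<'E'
def go(x,y,z,jawyaw):
    """print delta from current: jawyaw = angle (deg) of jaw axis in world (mod 180)"""
    st=arm.observe(); M=R.from_rotvec(st["ee_rot"]).as_matrix(); p=st["position"]
    cur=np.degrees(np.arctan2(M[1,1],M[0,1]))
    d=(jawyaw-cur+90)%180-90
    tilt=R.from_matrix(M).as_matrix()[:,2]
    # exact turn to straight down
    best=None
    a=np.radians(cur+d); y=np.array([np.cos(a),np.sin(a),0]);zz=np.array([0,0,-1.]);xx=np.cross(y,zz)
    dR=R.from_matrix(np.c_[xx,y,zz]@M.T).as_rotvec(degrees=True)
    print("t",round(st["clock"],2),"pos",p.round(4),"cur jaw yaw",cur.round(1),"turn",d.round(2),"rotvec",dR.round(2),"shift cm",((np.array([x,globals().get('_y',0) or 0,z])-p)*100).round(2)[[0,2]],"w",round(st["width"],3),"F",st["force"].round(1),"j",st["joints"].round(2))
    return p
E
python3 - <<'E'
s=open('h.py').read()
s=s.replace('y=np.array([np.cos(a),np.sin(a),0]);zz','yy=np.array([np.cos(a),np.sin(a),0]);zz').replace('xx=np.cross(y,zz)','xx=np.cross(yy,zz)').replace('np.c_[xx,y,zz]','np.c_[xx,yy,zz]').replace("""globals().get('_y',0) or 0""","y").replace(".round(2)[[0,2]]",".round(2)")
open('h.py','w').write(s)
E
python3 -c "
from h import *
go(.527,-.098,.25,103.5)"
```

```text
t 0.15 pos [ 0.2608 -0.5676  0.2431] cur jaw yaw -65.3 turn -11.17 rotvec [ -0.06  -0.03 -11.17] shift cm [26.62 46.96  0.69] w 1.001 F [ 0.4 -1.   0.1] j [ 1.04  0.44  0.02  1.57 -0.01  1.13 -0.08]
```

```bash
python3 -m creep '[[[1,4,1,0,0,-2,1],[2,9,1,0,0,-4,1],[4,13,1,0,0,-7,1],[6,17,1,0,0,-9,1],[8,22,1,0,0,-11.2,1]]]'
python3 -m creep '[[[2,4,0,0,0,0,1],[5,8,0,0,0,0,1],[8,12,0,0,0,0,1],[8,16,0,0,0,0,1],[8,20,0,0,0,0,1]]]'
python3 - <<'E'
from h import *
st,im=look("wrist","w1"); go(.527,-.098,.18,103.5)
E
```

```text
clock: 0.65
position: [0.3399, -0.3502, 0.2537]
ee_rot: [3.12, 0.365, 0.0]
force: [2.3, -0.3, -0.3]
width: 1.0
clock: 1.15
position: [0.4199, -0.1495, 0.2535]
ee_rot: [-3.119, -0.37, 0.0]
force: [1.0, 0.0, 0.3]
width: 1.003
t 1.2 pos [ 0.4197 -0.1428  0.2536] cur jaw yaw -76.1 turn -0.39 rotvec [-0.18 -0.04 -0.39] shift cm [10.73  4.48 -7.36] w 1.0 F [-1.3  6.9 -0. ] j [ 0.39  0.14 -0.21  1.96  0.03  1.04 -1.15]
```

View pics/w1.png

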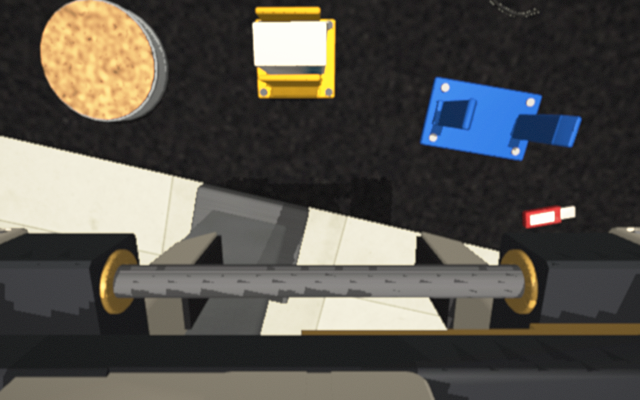

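The wrist view shows the stand at (103,60), carton at (290,45) and dock at (485,120). The arm has settled, so I'll take another picture and measure from it.

```bash
cat > meas.py <<'E'
from h import *
import sys
def meas(n,name):
    st,im=look(n,name); hsv=cv2.cvtColor(im,cv2.COLOR_BGR2HSV); H,S,V=cv2.split(hsv.astype(int))
    m=(H>12)&(H<32)&(S>160)&(V>60)
    c=blob(m)[0]; P=ray(n,c[:,0],.006,st); print("clip",rect(P))
    m=(H<25)&(S>50)&(S<160)&(V>90); c=blob(m)[0]; P=ray(n,c[:,0],.03,st); print("stand",cv2.minEnclosingCircle((P[:,:2]*1000).astype(np.float32)),cv2.contourArea(c))
    m=(S<40)&(V>150); m[110:]=0; c=blob(m)[0]; P=ray(n,c[:,0],.088,st); print("carton",rect(P))
    return st,im
if __name__=="__main__":
    st,im=meas("wrist",sys.argv[1]); print(st["position"])
    cv2.imwrite("pics/zd.png",cv2.resize(im[60:180,400:600],None,fx=4,fy=4,interpolation=cv2.INTER_CUBIC))
E
python3 meas.py w2
```

```text
clip (array([ 0.52617206, -0.09874887]), 75.93626403808594, 81.8853988647461, 13.819732666015625)
stand ((476.9080810546875, 84.42011260986328), 54.93191909790039) 10542.0
carton (array([ 0.52830121, -0.10036152]), 32.05253219604492, 60.39384841918945, 13.017903327941895)
[ 0.4196783  -0.14281136  0.25357272]
```

View pics/zd.png

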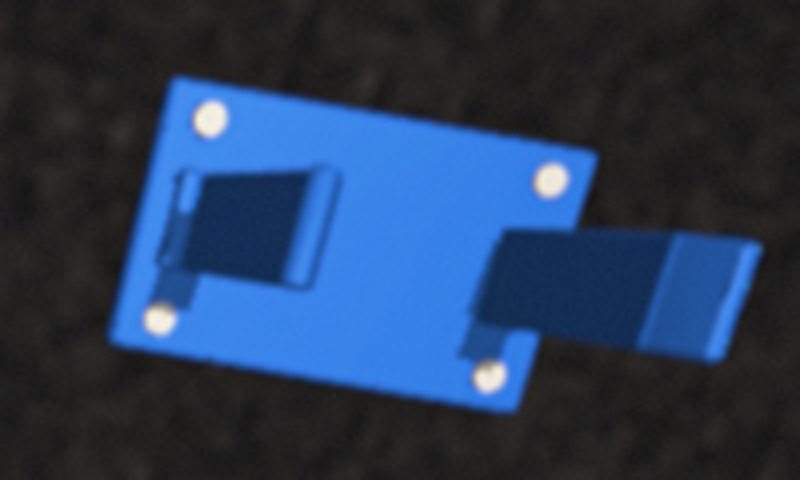

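Dock base corners in the zoom are (175,77), (597,152), (515,412) and (110,345).

```bash
python3 - <<'E'
from h import *
s=np.load("pics/w2.npy"); st=dict(position=s[:3],ee_rot=s[3:])
z=np.array([[175,77],[597,152],[515,412],[110,345]])/4+[400,60]-.4
P=ray("wrist",z,.006,st); print(P.round(4),P.mean(0),np.linalg.norm(P-np.roll(P,1,0),axis=1).round(4)); 
for a,b in((3,0),(2,1)): d=P[b]-P[a];print(np.degrees(np.arctan2(d[1],d[0])))
for a,b in((1,0),(2,3)): d=P[b]-P[a];print(np.degrees(np.arctan2(d[1],d[0]))-90)
go(.528,-.0995,.16,103.4)
E
python3 -m creep '[[[3,1,-2,0,0,0,1],[6,3,-5,0,0,0,1],[9,4,-8,0,0,-0.4,1],[10.8,4.3,-9.4,0,0,-0.4,1],[10.8,4.3,-9.4,0,0,-0.4,1]]]' 
python3 -c "
from h import *
look('wrist','w3');go(.528,-.0995,.056,103.4)"
```

```text
[[ 0.5436 -0.2443  0.006 ]
 [ 0.5522 -0.3578  0.006 ]
 [ 0.4829 -0.3632  0.006 ]
 [ 0.4737 -0.2496  0.006 ]] [ 0.51312185 -0.30372896  0.006     ] [0.07   0.1138 0.0695 0.114 ]
4.360666484197817
4.501660755298763
4.361652447570009
4.615059279840679
t 1.25 pos [ 0.4197 -0.146   0.2537] cur jaw yaw -76.1 turn -0.52 rotvec [-0.1  -0.02 -0.52] shift cm [10.83  4.65 -9.37] w 0.998 F [-0.8 -0.   0.5] j [ 0.4   0.14 -0.2   1.96  0.03  1.04 -1.15]
clock: 1.75
position: [0.5282, -0.1079, 0.1572]
ee_rot: [-3.12, -0.36, 0.005]
force: [-0.9, -0.1, -0.4]
width: 1.0
t 1.8 pos [ 0.5273 -0.1086  0.1585] cur jaw yaw -76.9 turn 0.29 rotvec [-0.02 -0.15  0.29] shift cm [  0.07   0.91 -10.25] w 1.0 F [ 0.5 -0.7  0.6] j [ 0.27  0.4  -0.21  1.87  0.11  0.88 -1.34]
```

View pics/w3.png

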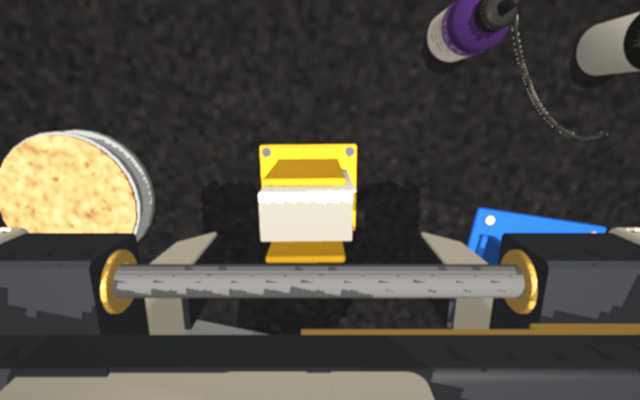

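The view shows the carton top at x 259–353, y 190–241, slightly left of the jaw centre. I'll measure the offset.

Run:
```python
from h import *
go(.528,-.0995,.056,103.4)
st,im=look("wrist","w4")
hsv=cv2.cvtColor(im,cv2.COLOR_BGR2HSV); H,S,V=cv2.split(hsv.astype(int))
m=(S<40)&(V>150); m[:,:240]=0;m[:,370:]=0;m[:150]=0;m[247:]=0
c=blob(m)[0]; P=ray("wrist",c[:,0],.088,st); r=rect(P);print("carton",r)
go(r[0][0],r[0][1],.056,103.4)
```

```text
t 1.8 pos [ 0.5273 -0.1086  0.1585] cur jaw yaw -76.9 turn 0.29 rotvec [-0.02 -0.15  0.29] shift cm [  0.07   0.91 -10.25] w 1.0 F [ 0.5 -0.7  0.6] j [ 0.27  0.4  -0.21  1.87  0.11  0.88 -1.34]
carton (array([ 0.53451172, -0.09774094]), 43.59088897705078, 58.97488021850586, 13.083138465881348)
t 1.85 pos [ 0.5269 -0.1091  0.1594] cur jaw yaw -76.9 turn 0.34 rotvec [ 0.01 -0.09  0.34] shift cm [  0.76   1.14 -10.34] w 1.0 F [-0.2 -0.4 -0.9] j [ 0.27  0.4  -0.21  1.87  0.11  0.88 -1.34]
```

```bash
python3 -m creep '[[[0.1,1,0,0,0,0.3,1],[0.1,1,-3,0,0,0.3,1],[0.1,1,-6,0,0,0.3,1],[0.1,1,-9,0,0,0.3,1],[0.1,1,-10.3,0,0,0.3,1]]]' 
python3 -c "
from h import *
go(.528,-.099,.056,103.4)"
```

```text
clock: 2.35
position: [0.5271, -0.0984, 0.0558]
ee_rot: [-3.12, -0.366, 0.003]
force: [0.1, -0.6, 0.7]
width: 1.003
t 2.35 pos [ 0.5271 -0.0984  0.0558] cur jaw yaw -76.6 turn 0.03 rotvec [ 0.   -0.1   0.03] shift cm [ 0.09 -0.06  0.02] w 1.003 F [ 0.1 -0.6  0.7] j [ 0.22  0.54 -0.19  1.97  0.16  0.65 -1.41]
```

Close gently, then firmly.

```bash
python3 -m creep '[[[0,0,0,0,0,0,-0.2],[0,0,0,0,0,0,-0.2],[0,0,0,0,0,0,-0.2],[0,0,0,0,0,0,-0.2],[0,0,0,0,0,0,-0.2]]]' 25
python3 -m creep '[[[0,0,0,0,0,0,-0.2],[0,0,0,0,0,0,-0.2],[0,0,0,0,0,0,-0.2]]]' 25
python3 -c "
from h import *
go(.528,-.099,.17,103.4)"
```

```text
clock: 2.85
position: [0.5292, -0.0988, 0.0577]
ee_rot: [3.12, 0.365, 0.003]
force: [-1.3, 0.2, 6.0]
width: 0.631
clock: 3.15
position: [0.5292, -0.0988, 0.0577]
ee_rot: [3.12, 0.365, 0.002]
force: [-1.5, -0.5, 8.2]
width: 0.627
t 3.15 pos [ 0.5292 -0.0988  0.0577] cur jaw yaw -76.6 turn 0.04 rotvec [0.03 0.09 0.04] shift cm [-0.12 -0.02 11.23] w 0.627 F [-1.5 -0.5  8.2] j [ 0.23  0.54 -0.19  1.96  0.16  0.65 -1.4 ]
```

```bash
python3 -m creep '[[[0,0,1,0,0,0,-0.2],[0,0,2.5,0,0,0,-0.2],[0,0,4.5,0,0,0,-0.2],[0,0,6.5,0,0,0,-0.2],[0,0,8.5,0,0,0,-0.2]]]' 
python3 -m creep '[[[0,0,2,0,0,0,-0.2],[0,0,4,0,0,0,-0.2],[0,0,4,0,0,0,-0.2]]]' 
python3 -c "
from h import *
look('scene','s1');look('wrist','w5');go(.477,.0845,.2,103.4)"
```

```text
clock: 3.65
position: [0.528, -0.0984, 0.1428]
ee_rot: [-3.12, -0.366, 0.001]
force: [1.1, -0.1, -4.1]
width: 0.627
clock: 3.95
position: [0.5298, -0.0985, 0.1844]
ee_rot: [3.119, 0.366, 0.007]
force: [0.6, -0.2, -3.5]
width: 0.633
t 4.05 pos [ 0.5283 -0.0985  0.1816] cur jaw yaw -76.6 turn 0.02 rotvec [0.01 0.01 0.02] shift cm [-5.13 18.3   1.84] w 0.631 F [-0.4 -1.1 -3.4] j [ 0.25  0.37 -0.22  1.85  0.1   0.93 -1.35]
```

View pics/s1.png

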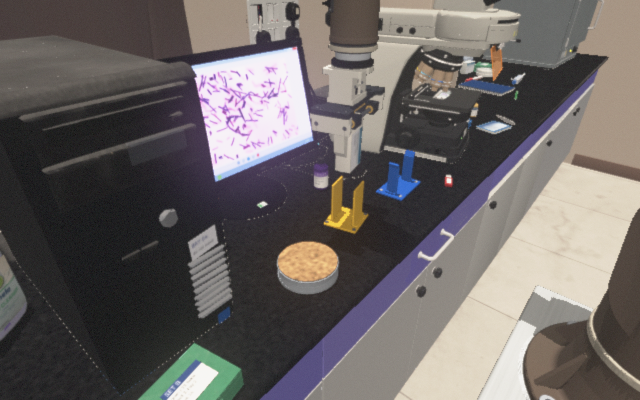

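View pics/w5.png

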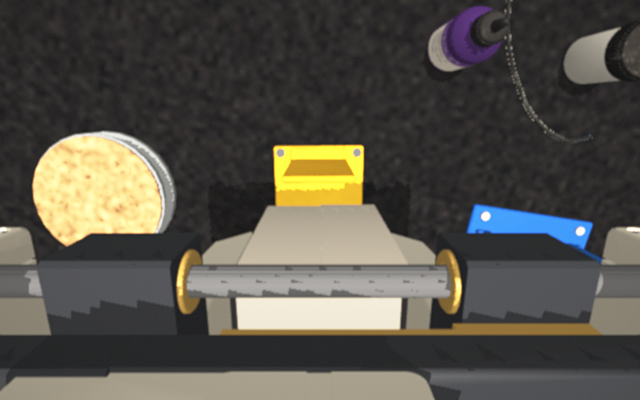

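The carton is lifted and upright with its weight showing at about 3.5 N, and the clip is empty. Moving over the stand.

```bash
python3 -m creep '[[[-1,3.5,0,0,0,0,-0.2],[-2,7,0,0,0,0,-0.2],[-3,11,0,0,0,0,-0.2],[-4,15,0,0,0,0,-0.2],[-5.1,18.3,0,0,0,0,-0.2]]]' 
python3 -m creep '[[[0,0,-3,0,0,0,-0.2],[0,0,-6,0,0,0,-0.2],[0,0,-8,0,0,0,-0.2],[0,0,-8,0,0,0,-0.2]]]' 
python3 -c "
from h import *
look('scene','s2');go(.477,.0845,.083,103.4)"
```

```text
clock: 4.55
position: [0.476, 0.0865, 0.1805]
ee_rot: [-3.12, -0.368, 0.003]
force: [1.2, 0.5, -2.6]
width: 0.631
clock: 4.95
position: [0.4746, 0.0838, 0.0984]
ee_rot: [3.119, 0.367, -0.011]
force: [0.3, -0.5, -3.6]
width: 0.629
t 5.0 pos [0.4758 0.0841 0.1   ] cur jaw yaw -76.6 turn -0.0 rotvec [ 0.06 -0.27 -0.  ] shift cm [ 0.12  0.04 -1.7 ] w 0.628 F [-0.8 -0.1 -3. ] j [-0.07  0.41 -0.28  2.05  0.17  0.7  -1.79]
```

View pics/s2.png

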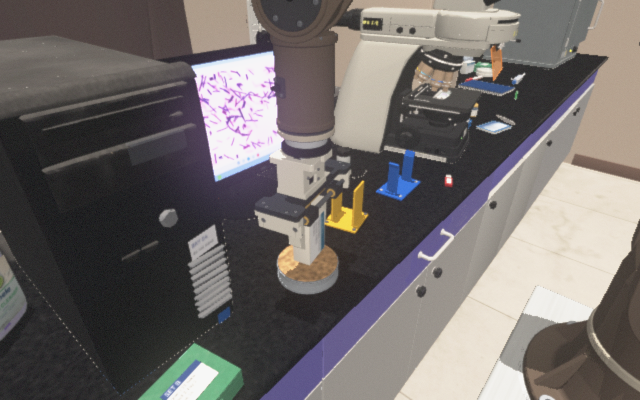

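The carton hangs over the centre of the cork top, upright. Lowering until contact.

```bash
python3 -m creep '[[[0.1,0,-0.7,0,0,0,-0.2],[0.1,0,-1.2,0,0,0,-0.2],[0.1,0,-1.5,0,0,0,-0.2],[0.1,0,-1.5,0,0,0,-0.2]]]' 
python3 -m creep '[[[0,0,-0.2,0,0,0,-0.2],[0,0,-0.2,0,0,0,-0.2]]]'
python3 -m creep '[[[0,0,-0.1,0,0,0,-0.2],[0,0,-0.1,0,0,0,-0.2]]]'
```

```text
clock: 5.4
position: [0.4785, 0.0844, 0.0867]
ee_rot: [3.12, 0.366, -0.0]
force: [0.2, 0.1, -3.1]
width: 0.629
clock: 5.6
position: [0.4786, 0.0845, 0.0848]
ee_rot: [3.12, 0.366, 0.0]
force: [-0.8, 0.1, -3.2]
width: 0.633
clock: 5.8
position: [0.4786, 0.0845, 0.0838]
ee_rot: [3.12, 0.366, 0.0]
force: [0.1, 1.0, -3.2]
width: 0.635
```

```bash
python3 -m creep '[[[0,0,-0.1,0,0,0,-0.2],[0,0,-0.1,0,0,0,-0.2]]]' 
python3 -m creep '[[[0,0,-0.1,0,0,0,-0.2],[0,0,-0.1,0,0,0,-0.2]]]'
python3 -m creep '[[[0,0,-0.1,0,0,0,-0.2],[0,0,-0.1,0,0,0,-0.2]]]'
```

```text
clock: 6.0
position: [0.4785, 0.0845, 0.0827]
ee_rot: [3.12, 0.366, -0.0]
force: [0.5, -0.3, -3.8]
width: 0.629
clock: 6.2
position: [0.4786, 0.0845, 0.0817]
ee_rot: [3.12, 0.366, 0.0]
force: [-0.6, -0.4, -4.0]
width: 0.635
clock: 6.4
position: [0.4786, 0.0845, 0.0817]
ee_rot: [3.12, 0.366, 0.001]
force: [-4.8, -0.9, 13.0]
width: 0.632
```

Contact came at z=0.0817, exactly as predicted. I'll back off 1 mm and open.

```bash
python3 -m creep '[[[0,0,0.1,0,0,0,-0.2],[0,0,0.1,0,0,0,0.35],[0,0,0.1,0,0,0,0.6],[0,0,0.1,0,0,0,1],[0,0,0.1,0,0,0,1]]]' 
python3 -m creep '[[[0,0,0,0,0,0,1],[0,0,0,0,0,0,1],[0,0,0,0,0,0,1]]]'
python3 -c "
from h import *
look('wrist','w6');look('scene','s3')"
```

```text
clock: 6.9
position: [0.4786, 0.0846, 0.0817]
ee_rot: [-3.12, -0.366, -0.0]
force: [-0.1, 0.2, -0.5]
width: 0.887
clock: 7.2
position: [0.4785, 0.0845, 0.0817]
ee_rot: [3.12, 0.366, -0.0]
force: [0.3, -0.1, 0.4]
width: 0.997
```

View pics/w6.png

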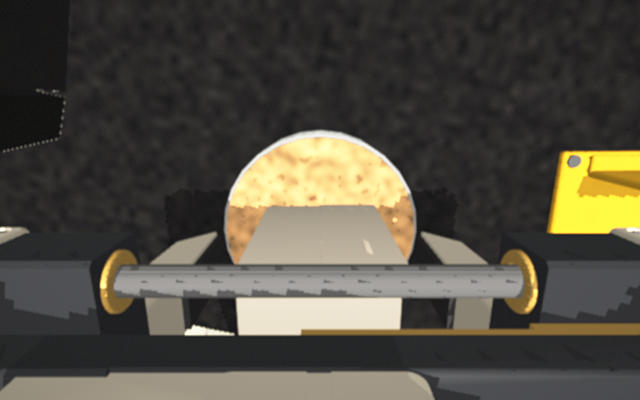

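View pics/s3.png

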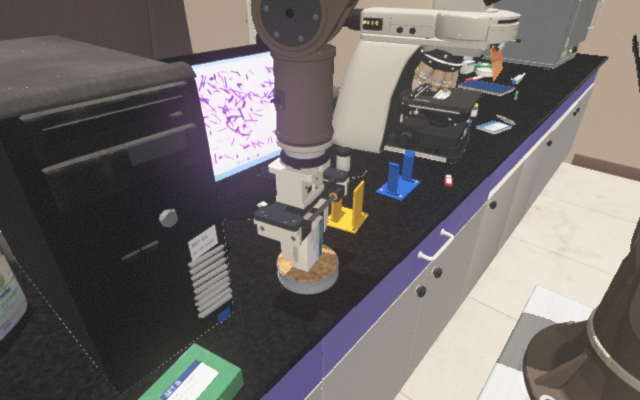

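The carton stands on its own, held by neither finger. I'll lift straight up and then turn 90°.

```bash
python3 -m creep '[[[0,0,1.5,0,0,0,1],[0,0,4,0,0,0,1],[0,0,7,0,0,0,1],[0,0,10,0,0,0,1],[0,0,10,0,0,0,1]]]' 
python3 -m creep '[[[0,0,0,0,0,8,1],[0,0,0,0,0,16,1],[0,0,0,0,0,24,1],[0,0,0,0,0,32,1],[0,0,0,0,0,40,1]]]'
python3 -m creep '[[[0,0,0,0,0,8,1],[0,0,0,0,0,16,1],[0,0,0,0,0,24,1],[0,0,0,0,0,32,1],[0,0,0,0,0,40,1]]]'
python3 -m creep '[[[0,0,0,0,0,8,1],[0,0,0,0,0,10,1],[0,0,0,0,0,10,1],[0,0,0,0,0,10,1]]]'
python3 -c "
from h import *
look('wrist','w7');look('top','t7');go(.4786,.0845,.0817,13.4)"
```

```text
clock: 7.8
position: [0.4807, 0.0852, 0.1854]
ee_rot: [-3.12, -0.366, -0.01]
force: [1.1, -0.8, 0.3]
width: 1.002
clock: 8.3
position: [0.4782, 0.0844, 0.1812]
ee_rot: [-2.803, -1.419, 0.001]
force: [0.8, 0.6, 0.2]
width: 0.998
clock: 8.8
position: [0.4783, 0.0844, 0.1812]
ee_rot: [-2.148, -2.292, 0.001]
force: [-0.2, 1.1, -0.1]
width: 1.0
clock: 9.2
position: [0.4783, 0.0844, 0.1813]
ee_rot: [-1.949, -2.463, 0.001]
force: [0.3, -0.1, 0.1]
width: 1.0
t 9.3 pos [0.4785 0.0845 0.1816] cur jaw yaw 13.3 turn 0.08 rotvec [ 0.   -0.01  0.08] shift cm [ 0.01  0.   -9.99] w 0.999 F [ 0.4  1.1 -0.6] j [ 0.22  0.35 -0.64  1.94  0.26  0.93 -0.31]
```

View pics/w7.png

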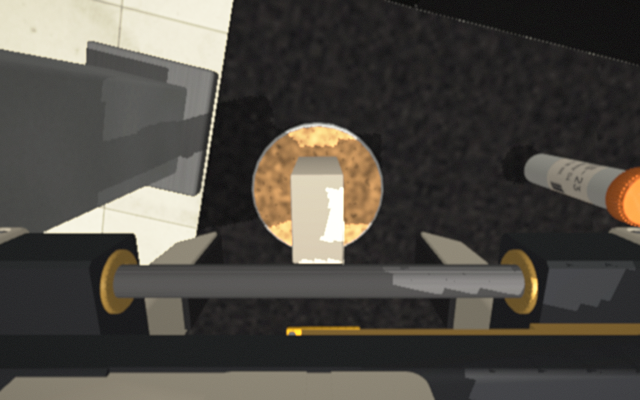

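View pics/t7.png

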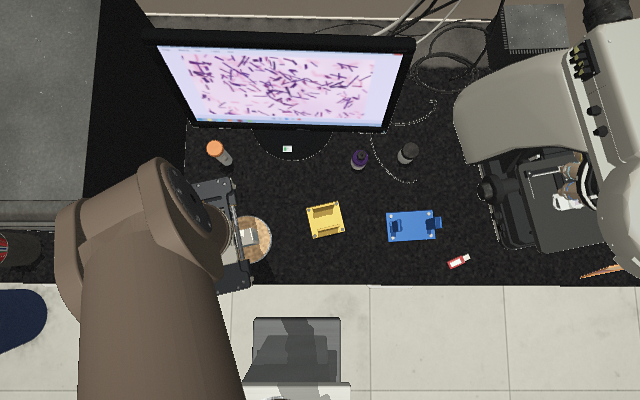

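The carton (x 292–344) is centred in the view and square to the jaws. Checking the far edge, then descending.

```bash
python3 - <<'E'
from h import *
s=np.load("pics/w7.npy"); st=dict(position=s[:3],ee_rot=s[3:])
M=R.from_rotvec(s[3:]).as_matrix()
P=ray("wrist",[[292,174],[344,174],[292,240],[344,240]],.112,st); print((M.T@(P-s[:3]).T).T.round(4))
E
python3 -m creep '[[[0,0,-2,0,0,0,1],[0,0,-4,0,0,0,1],[0,0,-6,0,0,0,1],[0,0,-8,0,0,0,1],[0,0,-9.5,0,0,0,1]]]'
python3 -m creep '[[[0,0,-0.3,0,0,0,1],[0,0,-0.3,0,0,0,1]]]'
```

```text
[[ 0.0293 -0.0162  0.0694]
 [ 0.0292  0.0151  0.0693]
 [-0.013  -0.017   0.0694]
 [-0.013   0.0158  0.0693]]
clock: 9.8
position: [0.4782, 0.0844, 0.0856]
ee_rot: [-1.948, -2.464, 0.001]
force: [0.5, 0.2, 0.1]
width: 1.001
clock: 10.0
position: [0.4784, 0.0846, 0.0836]
ee_rot: [-1.947, -2.465, 0.001]
force: [1.2, 0.0, 0.5]
width: 1.001
```

```bash
python3 -m creep '[[[0,0,0,0,0,0,-0.2],[0,0,0,0,0,0,-0.25],[0,0,0,0,0,0,-0.6],[0,0,0,0,0,0,-0.6],[0,0,0,0,0,0,-0.6]]]' 25
python3 -m creep '[[[0,0,0,0,0,0,-0.6],[0,0,0,0,0,0,-0.6],[0,0,0,0,0,0,-0.6],[0,0,0,0,0,0,-0.6]]]'
python3 -m creep '[[[0,0,0,0,0,0,-0.6],[0,0,0,0,0,0,-0.6]]]'
```

```text
clock: 10.5
position: [0.4787, 0.0845, 0.084]
ee_rot: [1.948, 2.465, 0.0]
force: [0.3, 0.1, -1.2]
width: 0.615
clock: 10.9
position: [0.4784, 0.0844, 0.0837]
ee_rot: [-1.948, -2.465, 0.001]
force: [-0.4, -0.2, 1.7]
width: 0.345
clock: 11.1
position: [0.4784, 0.0844, 0.0837]
ee_rot: [-1.948, -2.465, 0.0]
force: [-1.5, -0.8, 0.1]
width: 0.348
```

Gripped at 32 mm across the broad faces. Lifting.

```bash
python3 -m creep '[[[0,0,1,0,0,0,-0.6],[0,0,3,0,0,0,-0.6],[0,0,6,0,0,0,-0.6],[0,0,9,0,0,0,-0.6],[0,0,12,0,0,0,-0.6]]]'
python3 -c "
from h import *
look('wrist','w8');look('scene','s4');go(.5131,-.3033,.18,4.4)"
```

```text
clock: 11.6
position: [0.4781, 0.0846, 0.2053]
ee_rot: [-1.947, -2.465, -0.0]
force: [1.1, 0.1, -3.2]
width: 0.343
t 11.7 pos [0.4805 0.0855 0.2078] cur jaw yaw 13.4 turn -8.99 rotvec [-0.04  0.38 -8.99] shift cm [  3.26 -38.88  -2.78] w 0.348 F [ 0.4 -0.3 -2.6] j [ 0.24  0.32 -0.65  1.91  0.24  0.98 -0.29]
```

View pics/s4.png

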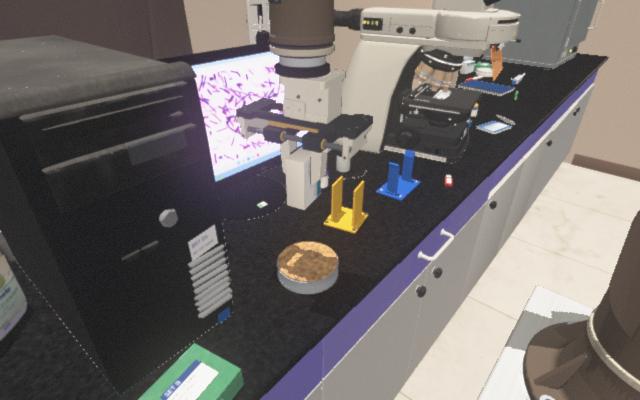

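The carton is held upright, clear of the clip and uprights. Carrying it to the dock.

```bash
python3 -m creep '[[[0,-3,0,0,0,0,-0.6],[0,-7,0,0,0,-2,-0.6],[1,-11,0,0,0,-4,-0.6],[1.5,-15,0,0,0,-6,-0.6],[2,-19,0,0,0,-8,-0.6]]]'
python3 -m creep '[[[0.5,-4,0,0,0,-1,-0.6],[1,-8,0,0,0,-1,-0.6],[1.3,-12,0,0,0,-1,-0.6],[1.5,-15.5,0,0,0,-1,-0.6],[1.5,-18.5,0,0,0,-1,-0.6]]]'
python3 -m creep '[[[0,-1,-0.5,0,0,0,-0.6],[0,-1.2,-1,0,0,0,-0.6],[0,-1.2,-1,0,0,0,-0.6]]]'
python3 -c "
from h import *
look('wrist','w9');look('top','t9');look('scene','s9');go(.5131,-.3033,.15,4.4)"
```

```text
clock: 12.2
position: [0.498, -0.1071, 0.203]
ee_rot: [-2.116, -2.321, 0.001]
force: [0.8, -0.3, -2.9]
width: 0.346
clock: 12.7
position: [0.5127, -0.2926, 0.2025]
ee_rot: [-2.135, -2.302, 0.001]
force: [0.6, 1.0, -3.2]
width: 0.351
clock: 13.0
position: [0.5128, -0.3011, 0.1922]
ee_rot: [-2.132, -2.303, -0.0]
force: [-0.6, 0.6, -2.5]
width: 0.346
t 13.15 pos [ 0.5139 -0.3006  0.1938] cur jaw yaw 4.5 turn -0.11 rotvec [-0.05 -0.   -0.11] shift cm [-0.08 -0.27 -4.38] w 0.351 F [ 0.4  0.4 -3.4] j [ 0.77  0.48 -0.47  1.68  0.24  1.04  0.3 ]
```

View pics/w9.png

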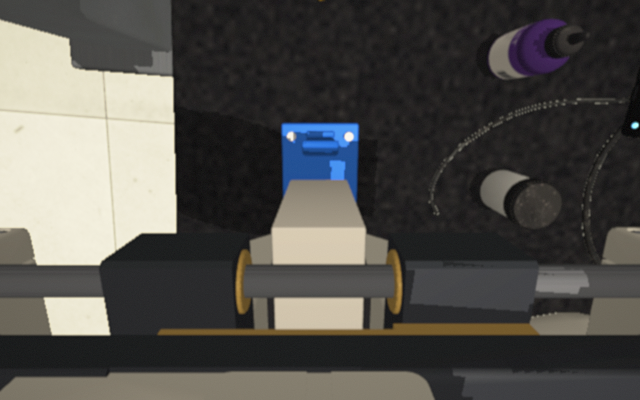

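View pics/s9.png

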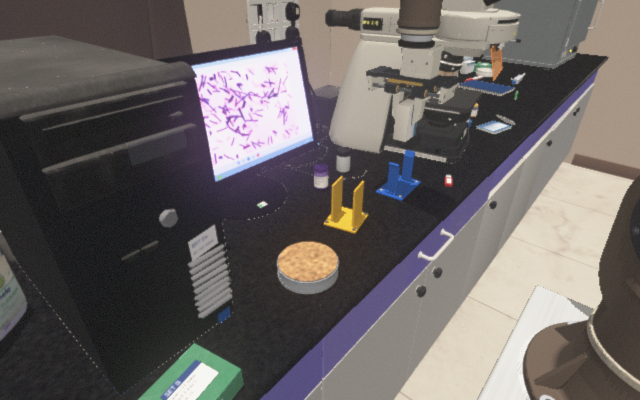

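The carton is above the dock. The base's left edge is visible at (282,124)–(358,124), and I'll use it as a cross-check.

```bash
python3 - <<'E'
from h import *
s=np.load("pics/w9.npy"); st=dict(position=s[:3],ee_rot=s[3:])
im=cv2.imread("pics/w9.png"); hsv=cv2.cvtColor(im,cv2.COLOR_BGR2HSV); H,S,V=cv2.split(hsv.astype(int))
m=(H>95)&(H<125)&(S>120)&(V>60); c=blob(m)[0]; x,y,w,h=cv2.boundingRect(c); print(x,y,w,h)
P=ray("wrist",[[x,y],[x+w,y],[x+w/2,y]],.006,st); d=P[1]-P[0]; d/=np.linalg.norm(d); n=np.array([-d[1],d[0],0])
print(P.round(4),np.degrees(np.arctan2(d[1],d[0])),"dock centre",(P[2]-n*.0575).round(4))
E
python3 -m creep '[[[0,-0.2,-1,0,0,0,-0.6],[0,-0.25,-2,0,0,0,-0.6],[0,-0.25,-3,0,0,0,-0.6],[0,-0.25,-4,0,0,0,-0.6],[0,-0.25,-4,0,0,0,-0.6]]]'
python3 -c "
from h import *
go(.5131,-.3033,.06,4.4)"
```

```text
281 122 79 80
[[ 0.4741 -0.2481  0.006 ]
 [ 0.5451 -0.2427  0.006 ]
 [ 0.5096 -0.2454  0.006 ]] 4.359065186129128 dock centre [ 0.514  -0.3028  0.006 ]
clock: 13.65
position: [0.5125, -0.3045, 0.1517]
ee_rot: [-2.133, -2.303, 0.001]
force: [0.1, 0.1, -3.6]
width: 0.349
t 13.65 pos [ 0.5125 -0.3045  0.1517] cur jaw yaw 4.4 turn 0.02 rotvec [-0.09 -0.16  0.02] shift cm [ 0.06  0.12 -9.17] w 0.349 F [ 0.1  0.1 -3.6] j [ 0.76  0.52 -0.45  1.72  0.27  0.96  0.28]
```

Both estimates agree. Bottom is at about 0.098, so I'm going down between the uprights.

```bash
python3 -m creep '[[[0.1,0.1,-1,0,0,0,-0.6],[0.1,0.1,-2,0,0,0,-0.6],[0.1,0.1,-3,0,0,0,-0.6],[0.1,0.1,-4,0,0,0,-0.6],[0.1,0.1,-4,0,0,0,-0.6]]]'
python3 -m creep '[[[0,0,-1,0,0,0,-0.6],[0,0,-2,0,0,0,-0.6],[0,0,-3,0,0,0,-0.6],[0,0,-4,0,0,0,-0.6],[0,0,-4,0,0,0,-0.6]]]'
```

```text
clock: 14.15
position: [0.5135, -0.3036, 0.1119]
ee_rot: [-2.133, -2.303, 0.001]
force: [-0.4, -0.2, -4.0]
width: 0.35
clock: 14.65
position: [0.5135, -0.3036, 0.0719]
ee_rot: [-2.133, -2.303, 0.001]
force: [-0.4, -0.2, -2.9]
width: 0.345
```

```bash
python3 -m creep '[[[0,0,-0.5,0,0,0,-0.6],[0,0,-1,0,0,0,-0.6],[0,0,-1,0,0,0,-0.6]]]'
python3 -m creep '[[[0,0,-0.1,0,0,0,-0.6],[0,0,-0.1,0,0,0,-0.6]]]'
python3 -m creep '[[[0,0,-0.1,0,0,0,-0.6],[0,0,-0.1,0,0,0,-0.6]]]'
python3 -m creep '[[[0,0,-0.1,0,0,0,-0.6],[0,0,-0.1,0,0,0,-0.6]]]'
```

```text
clock: 14.95
position: [0.5143, -0.3039, 0.0632]
ee_rot: [-2.134, -2.304, 0.0]
force: [-0.3, 0.3, -3.2]
width: 0.348
clock: 15.15
position: [0.5146, -0.304, 0.0628]
ee_rot: [2.135, 2.304, 0.0]
force: [-0.3, -0.4, -4.5]
width: 0.346
clock: 15.35
position: [0.5146, -0.304, 0.0618]
ee_rot: [2.135, 2.305, 0.0]
force: [-0.4, 0.2, -3.9]
width: 0.347
clock: 15.55
position: [0.5145, -0.304, 0.0607]
ee_rot: [-2.135, -2.305, 0.0]
force: [-0.5, -0.1, -3.3]
width: 0.346
```

```bash
python3 -m creep '[[[0,0,-0.1,0,0,0,-0.6],[0,0,-0.1,0,0,0,-0.6]]]'
python3 -m creep '[[[0,0,-0.1,0,0,0,-0.6],[0,0,-0.1,0,0,0,-0.6]]]'
```

```text
clock: 15.75
position: [0.5146, -0.3041, 0.0598]
ee_rot: [2.135, 2.304, 0.0]
force: [0.7, -0.1, -3.4]
width: 0.351
clock: 15.95
position: [0.5146, -0.3041, 0.0597]
ee_rot: [2.135, 2.304, -0.0]
force: [-3.7, 0.5, 8.4]
width: 0.349
```

Floor contact came at z=0.0597, against 0.0596 predicted. Releasing.

```bash
python3 -m creep '[[[0,0,0.1,0,0,0,-0.6],[0,0,0.1,0,0,0,-0.1],[0,0,0.1,0,0,0,0.2],[0,0,0.1,0,0,0,0.5],[0,0,0.1,0,0,0,0.8]]]'
python3 -m creep '[[[0,0,0,0,0,0,1],[0,0,0,0,0,0,1],[0,0,0,0,0,0,1],[0,0,0,0,0,0,1]]]'
python3 -m creep '[[[0,0,1,0,0,0,1],[0,0,3,0,0,0,1],[0,0,6,0,0,0,1],[0,0,9,0,0,0,1],[0,0,12,0,0,0,1]]]'
python3 -m creep '[[[-2,2,2,0,0,0,1],[-5,5,2,0,0,0,1],[-8,9,2,0,0,0,1],[-10,13,2,0,0,0,1],[-12,17,2,0,0,0,1]]]'
python3 -m creep '[[[-1,3,0,0,0,0,1],[-1,7,0,0,0,0,1],[-1,7,0,0,0,0,1]]]'
python3 -c "
from h import *
st,t=look('top','t10');st,s=look('scene','s10');look('wrist','w10')
cv2.imwrite('pics/z10.png',np.vstack([cv2.resize(t[185:265,370:450],(400,400),interpolation=2),]))
cv2.imwrite('pics/y10.png',cv2.resize(s[130:230,300:440],None,fx=5,fy=5,interpolation=2))"
```

```text
clock: 16.45
position: [0.5146, -0.304, 0.0597]
ee_rot: [2.135, 2.305, 0.0]
force: [0.8, 0.1, 0.4]
width: 0.647
clock: 16.85
position: [0.5145, -0.304, 0.0597]
ee_rot: [-2.135, -2.305, 0.0]
force: [0.1, 0.9, 0.1]
width: 0.979
clock: 17.35
position: [0.5145, -0.3039, 0.1817]
ee_rot: [2.134, 2.305, 0.0]
force: [1.0, 0.3, 0.2]
width: 1.004
clock: 17.85
position: [0.3934, -0.1327, 0.2005]
ee_rot: [2.135, 2.303, -0.0]
force: [0.4, 0.7, 0.2]
width: 0.999
clock: 18.15
position: [0.3844, -0.0596, 0.2009]
ee_rot: [2.127, 2.31, 0.002]
force: [0.7, -1.6, 0.1]
width: 0.997
```

View pics/t10.png

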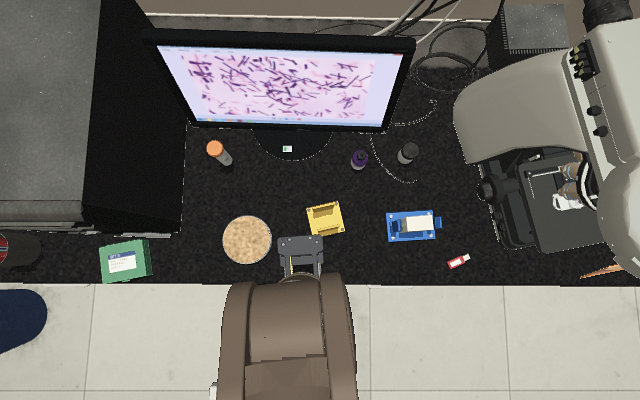

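View pics/z10.png

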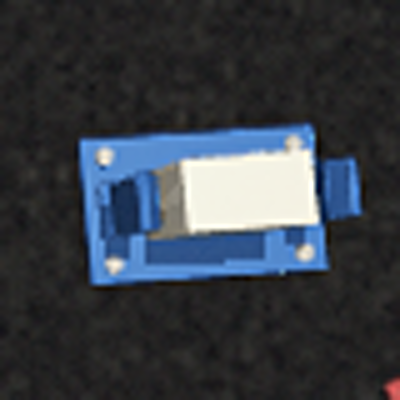

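View pics/y10.png

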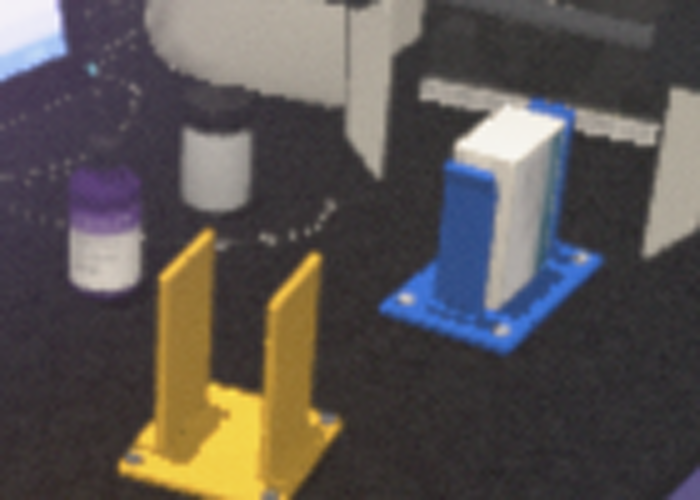

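The carton is standing between the blue uprights, and the bystanders are at the same pixels as before. One last numeric check on the carton's top face: its corners in the zoom are about (183,160), (312,150), (320,222) and (190,235).

Run:
```python
from h import *
z=np.array([[183,160],[312,150],[320,222],[190,235]])/5+[370,185]-.4
P=ray("top",z,.088); c=P.mean(0); d=P[0]-P[1]; a=np.radians(4.4)
Rm=np.array([[np.cos(a),np.sin(a)],[-np.sin(a),np.cos(a)]])
print("carton",c.round(4),"yaw",np.degrees(np.arctan2(d[1],d[0]))-90,"in dock",(Rm@(c[:2]-[.5131,-.3032])).round(4))
arm.sign_off()
```

```text
carton [ 0.5139 -0.3032  0.088 ] yaw 4.9571735258390675 in dock [ 0.0008 -0.    ]
the job is handed in; nothing more can be done
```

The carton is seated in the blue dock, and I handed the job in at about 18.3 s of the 64 s allowed. I took it from the clip by its narrow edges and parked it standing on the middle of the cork stand. I let go there, turned the gripper 90°, took it again by its broad faces and lowered it between the uprights.

Last checks, all in agreement:
- **Centring:** the carton is within about 1 mm of the dock centre in both directions, as measured from the top camera.
- **Squareness:** it is about 0.6° off square to the dock.
- **Seating:** the floor contact came at the predicted height (0.0597 m against 0.0596 m), and the scene view shows it upright.
- **Release:** the gripper was open and withdrawn to the front, reading only noise-level force.
- **Bystanders:** the lens case, violet bottle and orange-capped tube look unmoved in the pictures; I compared them by eye, not by measurement.

No check failed.

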